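Pack the second guide block and fold the carton shut

ROBOT

A 7-joint arm with a two-finger parallel gripper is mounted at the origin on the work surface. World frame = base frame: x ahead of the robot, y to its left, z up, the work surface at z = 0. Lengths are in m, angles in rad, forces in N, time in s.
With the tool pointing down it reaches from about 0.35 to 0.9 m from the base axis. Payload 8.1 kg.
Tool frame: the origin (TCP) lies at the very end of the fingers, on their centre line; the grasp point (between the pads) lies 19 mm behind it (env.grip_point_offset is the distance from the TCP to the grasp point, in m); z points along the fingers, y is the line along which they close (so a half turn about z gives the same grasp; the last joint's range is limited). The gripper opens to 92 mm and grips with 3 to 60 N. Pads are 19 mm wide; open, the fingers measure 130 mm over their backs; the gripper's body (75 mm by 190 mm) begins 47 mm behind the grasp point.
Start: joints at [-1.275, 0.434, 0.025, 1.573, -0.012, 1.134, -0.075], TCP at [0.243, 0.576, 0.227] pointing down, gripper open.
Joint ranges: [-2.62, 2.62], [-0.44, 2.09], [-1.27, 1.32], [0.08, 2.57], [-1.32, 4.46], [0.12, 2], [-2.74, 2.74]. Speed limits (rad/s): [2.22, 2.22, 3.01, 3.01, 3.14, 3.14, 3.14].

INTERFACE

Orientations are given as [roll, pitch, yaw] about the fixed x, y, z axes, in that order (R = Rz(yaw) Ry(pitch) Rx(roll)).
In Python, from plant import env gives the robot as it stands.
- The arm moves only by the tool carry_out, never from a script. Its argument "moves" is a list of rows, each a list of 2 entries, a list of its own where there are three numbers: the shift along the tool's x, y, z in units of 120 mm (1.0 is 120 mm), then the turn, a rotation vector about the tool's x, y, z in units of 60 degrees (1.0 is 60 degrees). In form: [[[tx, ty, tz], [ax, ay, az]], ...]. A call has 1 to 12 rows; each row is the pose to reach, as a shift and turn from the pose commanded when the call began, along the tool's axes at that moment; what a row does not reach only later rows make up. A row lasts 1/8 s, in which the tool goes at most 62.5 mm and 10.7 degrees, less where a joint would pass 70% of its speed; a pose out of reach is approached as far as the arm can. A call with a number of a shift or a turn outside -1 to 1 is refused whole. A call with a gripper value outside its range is refused whole. "fingers" is the opening, from -1 (shut) to 1 (fully open), set as the call begins (left out, the last holds). The fingers move at their own pace and stop on an object; "grip_force" is the grip in N (left out, the last holds). Time passes only in rows, so rows that repeat a pose let the fingers close. It gives the time, the measured TCP pose, the force, the opening and the grip force at its end, in the units of the state.
- env.state(): the state, without advancing time (a new reading comes with each control period).
- env.snapshot(name): name is "scene" or "top" or "wrist"; returns a dict with "pixels" (480x640x3 uint8, red, green, blue), "fx", "fy", "cx", "cy" (pixels), "R" (3x3) and "t" (3): a world point X has camera coordinates R X + t. Camera axes: x right, y down, z forward; pixel columns grow to the right and rows downward; lengths in m; the calibration is good to about 2 mm. A picture is of the moment at which its call begins. There is no depth.
- env.hand_in(): hands the job in; it is judged then, once.
The state is a dict: "clock": time; "joint_positions": joint angles; "qvel": joint speeds; "joint_torque": joint torques, N m; "ee_pos": TCP position; "orientation": TCP orientation; "wrist_force": force on the tool from outside, world axes, zero at the start; "moment": the same for the moment, N m; "opening": finger opening in m; "grip_force": force on a finger pad.
Only numpy, scipy, OpenCV 4.12 (cv2) and the standard library are available. Lean on these libraries where they do the work, as an engineer would, in place of code of your own. Each camera call takes 0.05 s, during which the arm holds its last target. There are 200 camera calls.

TASK

Fold both flaps of the half-open carton well back past upright so that you can see inside, and lay the long guide block from the bench flat in the empty bay, beside the one already packed. Then fold both flaps down flat again. Leave the packed block and the other things on the bench where they are.

Things in the scene. Friction and masses are not known exactly. Their poses are not given: they have to be found in the camera images.
- carton: Cardboard carton fixed to the bench, 260 (x) x 160 (y) x 85 mm high, board 5 mm; origin at the centre of its underside. Two top flaps hinge on the +y and -y rims; the end flaps hang down outside. A divider (5 mm thick, top 45 mm above the bench) at x = 0 makes two bays of 122 (x) by 150 mm (y), centred at x = +64 and -64 mm; inner floor 5 mm above the bench.
- flap_left (a joint): Angle of the flap on the carton's +y rim: 0 = flat over the mouth, 1.57 = upright, at most 2.3 (leaning outward). Stiff crease: it stays where it is left. Flap 258 mm along the rim, 79 mm from hinge to free edge, 4 mm thick, with a hand notch 70 mm long, 15 mm deep in the middle of the free edge. Starts half open.
- flap_right (a joint): The same for the flap hinged on the carton's -y rim.
- flap_left_hinge (a point): Middle of the crease line of the left flap, 85 mm above the bench on the carton's +y rim; hinge axis along the carton's x.
- flap_right_hinge (a point): Middle of the crease line of the right flap, on the carton's -y rim.
- flap_left_notch (a point): Middle of the bottom of the left flap's hand notch: 64 mm from the hinge.
- flap_right_notch (a point): Middle of the bottom of the right flap's hand notch: 64 mm from the hinge.
- block: The long guide block lying alone on the bench: bare metal bar 40 (x) x 120 (y) x 34 mm high with a dark bolt hole near each end of its top; origin at the centre of its underside.
- packed: An identical long guide block, already packed in one of the carton's bays (long way along the carton's y); origin at the centre of its underside.
- pad: Plain cardboard pad 108 x 140 x 4 mm, fixed on the floor of the other, empty bay; origin at the centre of its underside (its top is 9 mm above the bench).
- short_a: Bystander: short guide block 40 x 65 x 34 mm; origin under its centre.
- short_b: Bystander: another short guide block 40 x 65 x 34 mm.
- collar: Bystander: steel collar, 68 mm across, 50 mm high; origin under its centre.
- stub_shaft: Bystander: upright stepped steel stub shaft, 44 mm across its foot, 70 mm high; origin under its centre.
- wrench: Bystander: wrench lying flat on the bench.
- jar: Bystander: jar 60 mm across, 75 mm high; origin under its centre.
Mind the look-alikes: they are no part of the job. What is shaped like the block but turquoise or yellow is not meant.

How it is judged:
By the outcome, as a careful person would: the job done as asked, in the order asked, and still so for the second after the job is handed in, with the robot touching nothing.
It also fails if it takes over 72 s, if anything falls off the work surface, if the arm or the gripper's body presses on something with over 40 N, if the wrist force passes 120 N, or if a joint passes its speed limit or range.

## Working session

There is one attempt and no reset: what is moved stays moved. The work goes in short steps, Python scripts to look and compute and a tool call to move; the robot and the scene stay as the last step left them, time stands still between calls to the robot, and variables do not carry over. Pictures are saved under pics/ and viewed, at most 10 in all, crops included, and the job is handed in when it is done.

Besides the shell and the picture viewer there is one more tool, called after "Request:" as name([rows], argument=value, ...), one row to a line, values as JSON. carry_out: Moves the arm, as the interface text tells. Its arguments: {"type":"object","properties":{"moves":{"type":"array","items":{"type":"array"}},"fingers":{"type":"number"},"grip_force":{"type":"number"}},"required":["moves"]}

```bash
ls; mkdir -p pics
cat > h.py <<'E'
import numpy as np,cv2
from plant import env
from scipy.spatial.transform import Rotation as Rn
def snap(n,f):
    s=env.snapshot(n); cv2.imwrite('pics/'+f,s['pixels'][:,:,::-1]); 
    np.savez('pics/'+f+'.npz',**{k:np.array(v) for k,v in s.items()}); return s
def load(f): return np.load('pics/'+f+'.npz')
def ray(s,u,v,z):
    R=np.array(s['R']);t=np.array(s['t']);c=-R.T@t
    d=R.T@np.array([(u-s['cx'])/s['fx'],(v-s['cy'])/s['fy'],1]); return c+d*(z-c[2])/d[2]
def proj(s,X):
    p=np.array(s['R'])@np.array(X)+np.array(s['t']); return s['fx']*p[0]/p[2]+s['cx'],s['fy']*p[1]/p[2]+s['cy']
E
python3 - <<'E'
from h import *
a=snap('scene','scene0.png');b=snap('top','top0.png')
for s in(a,b): R=np.array(s['R']);print(s['fx'],(-R.T@np.array(s['t'])).round(3),R[2].round(3))
print(env.state())
E
```

```text
pics
528.7965612721589 [ 1.472 -0.515  0.85 ] [-0.707  0.391 -0.589]
596.9727686690405 [2.840e-01 1.000e-03 1.505e+00] [ 0.204 -0.015 -0.979]
{'clock': 0.1, 'joint_positions': array([-1.27458259,  0.43516358,  0.02501582,  1.57401432, -0.01159665,
        1.13399344, -0.07512327]), 'qvel': array([ 1.54691649e-04, -7.64617008e-04, -3.48053157e-05, -3.46441216e-03,
       -5.39375410e-04, -9.11286719e-04, -5.64208962e-04]), 'joint_torque': array([ 2.64354814e-03, -6.69126892e+01,  9.87796560e-01, -3.15145040e+01,
       -6.04989985e-02,  3.73837841e-02,  4.02558285e-06]), 'ee_pos': array([0.24259723, 0.57549554, 0.22601438]), 'orientation': array([-3.14016698e+00,  1.51420156e-04,  2.74264937e+00]), 'wrist_force': array([-0.75227606,  0.18756073,  0.16491112]), 'moment': array([ 0.05656821,  0.00169623, -0.02434997]), 'grip_force': 0.0, 'opening': 0.09172928675206497}
```

View pics/scene0.png

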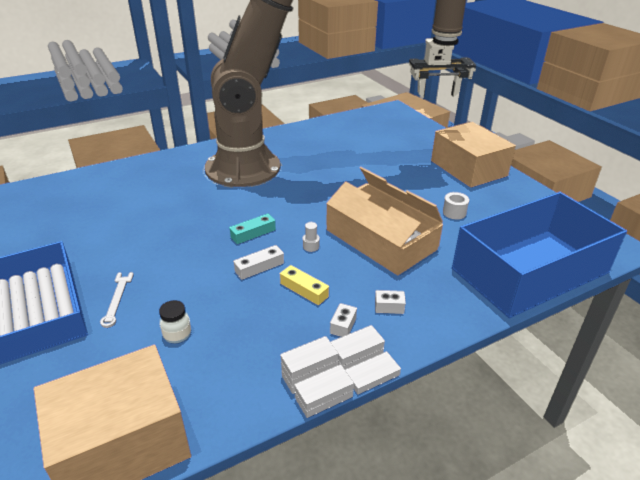

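View pics/top0.png

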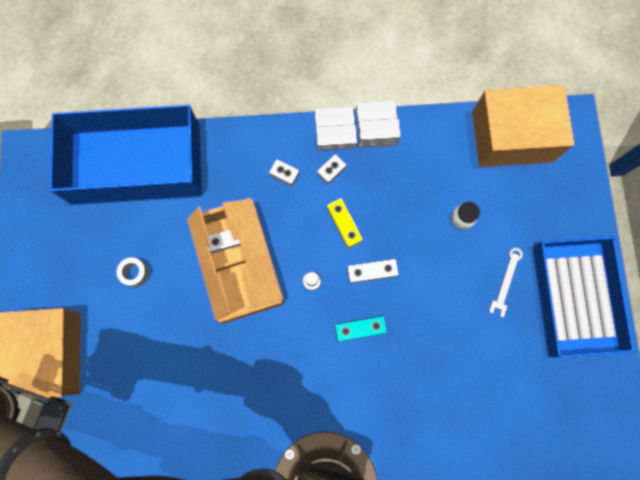

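The top view shows three long bars: grey (373,271), yellow (344,222) and turquoise (361,328). The grey bare-metal one fits the description. The carton is around (237,260), with its packed block visible at (222,241). I'll confirm this in an enlarged crop.

Run:
```python
import cv2
i=cv2.imread('pics/top0.png')[155:345,180:410]
cv2.imwrite('pics/crop0.png',cv2.resize(i,None,fx=3,fy=3,interpolation=cv2.INTER_CUBIC))
```

```text
(no output)
```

View pics/crop0.png

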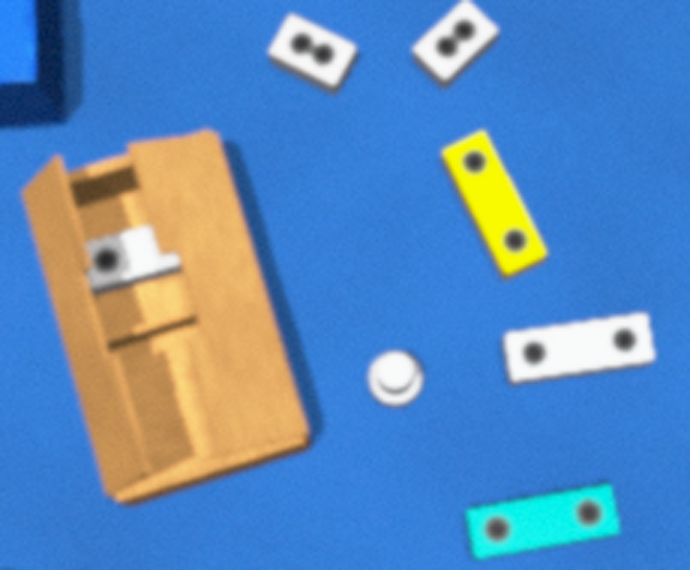

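The crop confirms that the grey bare-metal bar with two dark holes is at top (373,271). The yellow and turquoise bars are look-alikes. The far bay is packed and the near bay is empty. Next I'll take an enlarged carton crop from the scene view.

Run:
```python
import cv2
i=cv2.imread('pics/scene0.png')[160:275,320:450]
cv2.imwrite('pics/crop1.png',cv2.resize(i,None,fx=5,fy=5,interpolation=cv2.INTER_CUBIC))
```

```text
(no output)
```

View pics/crop1.png

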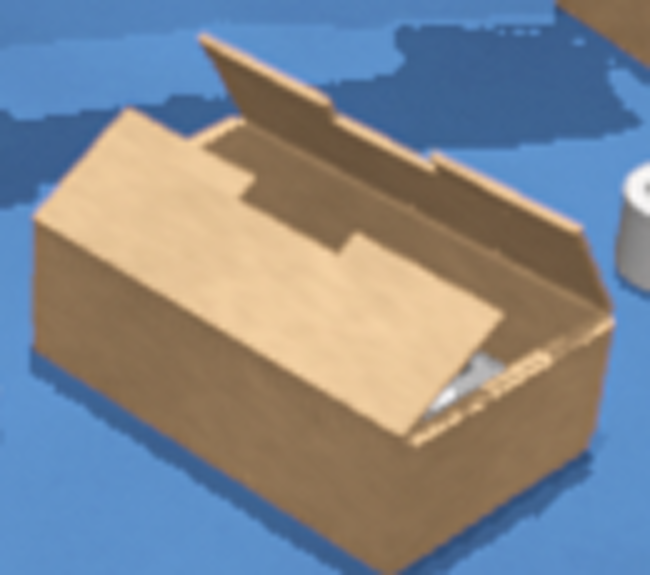

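```bash
cat >> h.py <<'E'
def cart(p,X): # local carton -> world
    c,s=np.cos(p[2]),np.sin(p[2]); return np.array([p[0]+c*X[0]-s*X[1],p[1]+s*X[0]+c*X[1],X[2]])
def flap(side,a,x,r): # side +1 left
    return np.array([x,side*(.08-r*np.cos(a)),.085+r*np.sin(a)])
E
python3 - <<'E'
from h import *
from scipy.optimize import least_squares
S=load('scene0.png');T=load('top0.png')
cs=lambda u,v:(320+u/5,160+v/5); ct=lambda u,v:(180+u/3,155+v/3)
obs=[(S,cs(35,350),(-.13,-.08,0)),(S,cs(385,572),(.13,-.08,0)),(S,cs(588,448),(.13,.08,0)),(S,cs(35,217),(-.129,-.08,.087)),(S,cs(408,435),(.129,-.08,.087)),(S,cs(610,312),(.129,.08,.087)),(T,ct(310,437),(-.129,-.08,.087)),(T,ct(215,130),(.129,-.08,.087))]
fl=[(S,cs(128,110),-1,-.129),(S,cs(502,315),-1,.129),(S,cs(203,37),1,-.129),(S,cs(582,232),1,.129)]
def f(p):
    r=[]
    for s,uv,X in obs: r+=list(np.subtract(proj(s,cart(p,X)),uv))
    for s,uv,sd,x in fl: r+=list(np.subtract(proj(s,cart(p,flap(sd,p[3] if sd>0 else p[4],x,.079))),uv))
    return r
o=least_squares(f,[.55,.18,.2,1.2,.5],loss='soft_l1');print(o.x.round(4));print(np.array(f(o.x)).reshape(-1,2).round(1).tolist())
np.save('cart.npy',o.x)
g=cv2.cvtColor(T['pixels'],cv2.COLOR_RGB2GRAY).astype(float)
def hole(u,v,w=5):
    u,v=int(round(u)),int(round(v));p=g[v-w:v+w+1,u-w:u+w+1];m=np.clip(p.max()*.75-p,0,None)
    yy,xx=np.mgrid[v-w:v+w+1,u-w:u+w+1];return (m*xx).sum()/m.sum(),(m*yy).sum()/m.sum()
A=[ray(T,*hole(*ct(*q)),.034) for q in((534,352),(624,340))];print(A,(A[0]+A[1])/2,np.arctan2(*(A[0]-A[1])[1::-1]))
for n,q,z in(('shaft',(395,375),.06),('yel1',(474,161),.034),('yel2',(515,240),.034),('tq1',(497,528),.034),('tq2',(588,512),.034)): print(n,ray(T,*ct(*q),z).round(3))
print('packed hole',ray(T,*hole(*ct(106,259)),.039).round(3),[cart(o.x,(x,y,.039)).round(3) for x,y in((.064,.045),(.064,0),(-.064,0))])
E
```

```text
[0.5463 0.1811 0.2354 1.036  0.5552]
[[-0.7, -0.5], [0.4, 1.1], [0.1, -0.3], [0.1, -0.3], [-1.1, 0.4], [0.2, -0.4], [-1.5, -2.4], [0.1, -0.1], [0.1, -0.2], [0.3, 0.0], [-0.6, -0.5], [-0.6, -0.5]]
[array([ 0.49760293, -0.11566863,  0.034     ]), array([ 0.50337224, -0.19150436,  0.034     ])] [ 0.50048759 -0.1535865   0.034     ] 1.6467264088862528
shaft [ 0.482 -0.     0.06 ]
yel1 [ 0.663 -0.079  0.034]
yel2 [ 0.593 -0.108  0.034]
tq1 [ 0.355 -0.075  0.034]
tq2 [ 0.363 -0.15   0.034]
packed hole [0.599 0.235 0.039] [array([0.598, 0.24 , 0.039]), array([0.609, 0.196, 0.039]), array([0.484, 0.166, 0.039])]
```

Request:
carry_out([
  [[-0.5,-0.28,0],[0,0,0]],
  [[-0.9,-0.49,0],[0,0,0]],
  [[-0.9,-0.49,0],[0,0,0]],
], fingers=-1)

```text
clock: 0.48
ee_pos: [0.3239, 0.4751, 0.2267]
orientation: [-3.14, 0.003, 2.734]
wrist_force: [-0.3, 0.2, -0.4]
opening: 0.0665
grip_force: 0.0
```

Request:
carry_out([
  [[-0.5,-0.28,0],[0,0,0]],
  [[-0.9,-0.49,0],[0,0,0]],
  [[-0.9,-0.49,0],[0,0,0]],
])

```text
clock: 0.85
ee_pos: [0.3995, 0.3794, 0.2267]
orientation: [-3.14, 0.002, 2.735]
wrist_force: [-0.6, 0.6, -0.2]
opening: 0.0364
grip_force: 0.0
```

Request:
carry_out([
  [[-0.5,-0.28,0],[0,0,0.2]],
  [[-0.9,-0.49,0],[0,0,0.3]],
  [[-0.9,-0.49,0],[0,0,0.5]],
  [[-0.9,-0.49,0],[0,0,0.7]],
  [[-0.9,-0.49,0],[0,0,0.9]],
  [[-0.9,-0.49,0],[0,0,0.9]],
  [[-0.9,-0.49,0],[0,0,0.9]],
])

```text
clock: 1.72
ee_pos: [0.472, 0.2889, 0.2264]
orientation: [-3.141, -0.0, 1.803]
wrist_force: [-0.1, -0.4, -0.4]
opening: 0.0004
grip_force: 0.0
```

```bash
cat >> h.py <<'E'
P=np.load('cart.npy') if __import__('os').path.exists('cart.npy') else None
def where():
    s=env.state();R=Rn.from_euler('xyz',s['orientation']).as_matrix();c,q=np.cos(P[2]),np.sin(P[2])
    C=np.array([[c,-q,0],[q,c,0],[0,0,1]]); L=C.T@(s['ee_pos']-[P[0],P[1],0])
    print('t',round(s['clock'],2),'local',L.round(4),'world',s['ee_pos'].round(4),'F(local)',(C.T@s['wrist_force']).round(1),'open',round(s['opening'],4),'grip',round(s['grip_force'],1))
    print('tool axes in carton',(C.T@R).round(3).tolist()); return L,C,R
def go(L,yaw=0,tilt=0): # units from measured pose to local target; yaw/tilt about carton z / x
    l,C,R=where(); d=R.T@C@(np.array(L)-l)/.12
    G=np.array([[0,1,0],[1,0,0],[0,0,-1.]]); Rt=C@Rn.from_euler('xz',[tilt,yaw]).as_matrix()@G
    print('shift',d.round(3),'turn',(Rn.from_matrix(R.T@Rt).as_rotvec()/np.radians(60)).round(3))
E
python3 - <<'E'
from h import *
print(env.state()['joint_positions'].round(2)); go((0,.013,.12))
E
```

```text
[-0.89  0.32  0.32  1.77 -0.12  1.07 -0.3 ]
t 1.73 local [-0.0471  0.1222  0.2264] world [0.472  0.2889 0.2264] F(local) [-0.2 -0.3 -0.4] open 0.0004 grip 0.0
tool axes in carton [[0.004, 1.0, -0.001], [1.0, -0.004, 0.0], [0.0, -0.001, -1.0]]
shift [-0.909  0.396  0.887] turn [-0.001 -0.    -0.003]
```

Request:
carry_out([
  [[-0.45,0.2,0],[0,0,0]],
  [[-0.91,0.4,0],[0,0,0]],
  [[-0.91,0.4,0.2],[0,0,0]],
  [[-0.91,0.4,0.5],[0,0,0]],
  [[-0.91,0.4,0.89],[0,0,0]],
  [[-0.91,0.4,0.89],[0,0,0]],
  [[-0.91,0.4,0.89],[0,0,0]],
])

```text
clock: 2.6
ee_pos: [0.5451, 0.1927, 0.1213]
orientation: [3.14, -0.0, 1.801]
wrist_force: [-0.0, 0.3, -0.3]
opening: 0.0004
grip_force: 0.0
```

Request:
carry_out([
  [[0.15,0,0],[0,0,0]],
  [[0.22,0,0],[0,0,0]],
  [[0.29,0,0],[0,0,0]],
  [[0.36,0,0],[0,0,0]],
  [[0.43,0,0],[0,0,0]],
  [[0.5,0,0],[0,0,0]],
  [[0.57,0,0],[0,0,0]],
  [[0.63,0,0],[0,0,0]],
  [[0.68,0,0],[0,0,0]],
  [[0.68,0,0],[0,0,0]],
])

```text
clock: 3.85
ee_pos: [0.5256, 0.2725, 0.1199]
orientation: [3.141, -0.001, 1.801]
wrist_force: [0.0, -0.4, 0.2]
opening: 0.0003
grip_force: 0.0
```

Run:
```python
from h import *
where();a=snap('scene','s1.png')
cv2.imwrite('pics/s1c.png',cv2.resize(a['pixels'][120:290,300:480,::-1],None,fx=3.3,fy=3.3,interpolation=cv2.INTER_CUBIC))
```

```text
t 3.85 local [0.0012 0.0937 0.1199] world [0.5256 0.2725 0.1199] F(local) [-0.1 -0.4  0.2] open 0.0003 grip 0.0
tool axes in carton [[0.005, 1.0, 0.0], [1.0, -0.005, 0.001], [0.001, 0.0, -1.0]]
```

View pics/s1c.png

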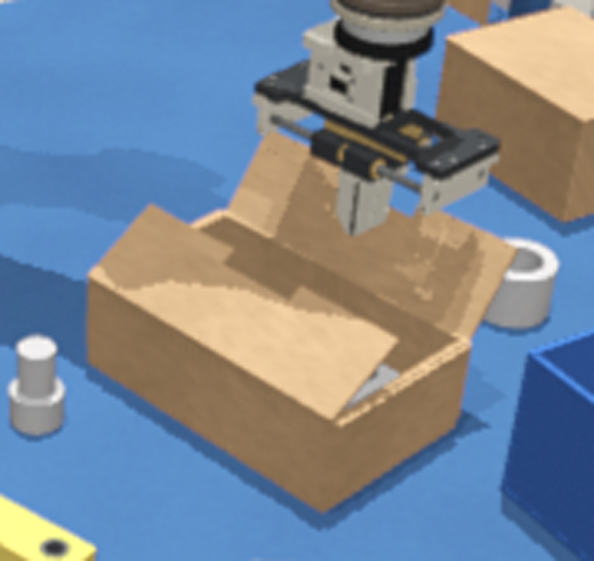

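The left flap now leans well outward, with its free corner at crop (517,250). Next is the right flap, with the tool tilted to hook under it.

Request:
carry_out([
  [[-0.2,0,-0.1],[0,0,0]],
  [[-0.6,0,-0.17],[0,0,0]],
  [[-0.6,0,-0.17],[0,0,0]],
  [[-0.6,0,-0.17],[0,0,0]],
])

```text
clock: 4.4
ee_pos: [0.5426, 0.2005, 0.141]
orientation: [3.141, -0.0, 1.798]
wrist_force: [-0.8, 0.4, -0.6]
opening: 0.0005
grip_force: 0.0
```

Run:
```python
from h import *
from scipy.optimize import minimize_scalar
S=load('s1.png');uv=(300+517/3.3,120+250/3.3)
print(minimize_scalar(lambda a:np.hypot(*np.subtract(proj(S,cart(P,flap(1,a,.129,.079))),uv)),bounds=(1.2,2.4),method='bounded'))
where()
```

```text
message: Solution found.
 success: True
  status: 0
     fun: 0.9359099298057587
       x: 2.2002936882089688
     nit: 11
    nfev: 11
t 4.4 local [0.0009 0.0197 0.141 ] world [0.5426 0.2005 0.141 ] F(local) [-0.7  0.6 -0.6] open 0.0005 grip 0.0
tool axes in carton [[0.008, 1.0, 0.001], [1.0, -0.008, 0.0], [0.0, 0.001, -1.0]]
```

Request:
carry_out([
  [[0.08,0,0.05],[0,-0.17,0]],
  [[0.08,0,0.15],[0,-0.34,0]],
  [[0.08,0,0.17],[0,-0.5,0]],
  [[0.08,0,0.17],[0,-0.58,0]],
  [[-0.15,0,0.33],[0,-0.58,0]],
  [[-0.35,0,0.37],[0,-0.58,0]],
  [[-0.35,0,0.37],[0,-0.58,0]],
  [[-0.42,0,0.22],[0,-0.58,0]],
  [[-0.52,0,0.12],[0,-0.58,0]],
  [[-0.68,0,0.05],[0,-0.45,0]],
  [[-0.86,0,0.04],[0,-0.3,0]],
  [[-0.86,0,0.04],[0,-0.3,0]],
])

```text
clock: 5.9
ee_pos: [0.5679, 0.0931, 0.1395]
orientation: [3.135, 0.313, 1.786]
wrist_force: [-0.6, 0.4, 0.6]
opening: 0.0003
grip_force: 0.0
```

Run:
```python
from h import *
go((0,-.0965,.121))
```

```text
t 5.9 local [ 0.0005 -0.0907  0.1395] world [0.5679 0.0931 0.1395] F(local) [-0.5  0.5  0.6] open 0.0003 grip 0.0
tool axes in carton [[0.019, 1.0, 0.0], [0.951, -0.018, -0.308], [-0.308, 0.006, -0.951]]
shift [ 0.001 -0.005  0.162] turn [ 0.003  0.299 -0.018]
```

Request:
carry_out([
  [[0,0,0.04],[0,0.1,0]],
  [[0,0,0.08],[0,0.2,0]],
  [[0,0,0.12],[0,0.3,-0.01]],
  [[0,0,0.16],[0,0.3,-0.01]],
  [[0,0,0.16],[0,0.3,-0.01]],
])

```text
clock: 6.52
ee_pos: [0.5666, 0.0959, 0.1171]
orientation: [-3.139, 0.002, 1.812]
wrist_force: [0.1, 1.1, 0.1]
opening: 0.0007
grip_force: 0.0
```

Request:
carry_out([
  [[0.3,0,-0.3],[0,0,0]],
  [[0.3,0,-0.8],[0,0,0]],
  [[0.3,0,-1],[0,0,0]],
  [[0.3,0,-1],[0,0,0]],
], fingers=0.3)

```text
clock: 7.02
ee_pos: [0.5592, 0.1325, 0.2393]
orientation: [3.14, 0.001, 1.814]
wrist_force: [-0.8, 0.4, -0.0]
opening: 0.0359
grip_force: 0.0
```

Run:
```python
from h import *
where();a=snap('scene','s2.png');b=snap('top','t2.png')
A=cv2.resize(a['pixels'][150:290,310:460,::-1],(600,560),interpolation=cv2.INTER_CUBIC)
cv2.imwrite('pics/s2c.png',A)
```

```text
t 7.03 local [ 0.0013 -0.0503  0.2393] world [0.5592 0.1325 0.2393] F(local) [-0.7  0.6 -0. ] open 0.0359 grip 0.0
tool axes in carton [[-0.008, 1.0, 0.002], [1.0, 0.008, -0.001], [-0.001, 0.002, -1.0]]
```

View pics/s2c.png

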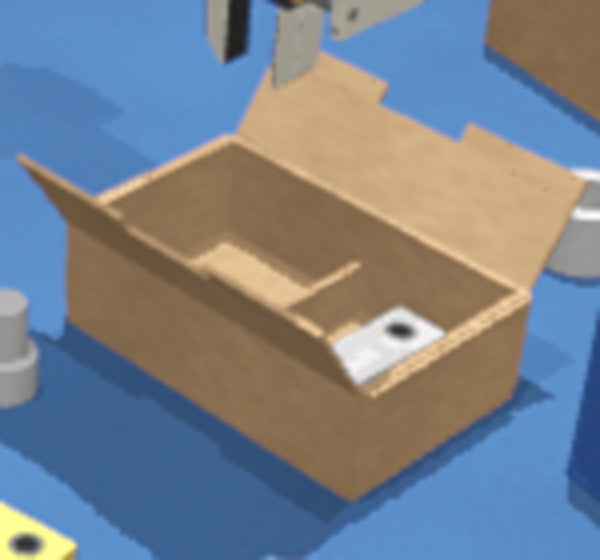

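Both flaps are folded back and the empty near bay with its pad is visible (crop 240,265). I'll check the right flap's angle, then go to the grey block.

Run:
```python
from h import *
from scipy.optimize import minimize_scalar
S=load('s2.png')
for uv,x in(((315,189.25),-.129),((393.3,236),.129)):
    print(minimize_scalar(lambda a:np.hypot(*np.subtract(proj(S,cart(P,flap(-1,a,x,.079))),uv)),bounds=(1.2,2.4),method='bounded').x)
T=load('t2.png');print([ray(T,u,v,.039).round(3) for u,v in((131,271),)])
c,s=np.cos(P[2]),np.sin(P[2]);d=np.array([.5005-P[0],-.1536-P[1]]);L=[c*d[0]+s*d[1],-s*d[0]+c*d[1],.1]
print(L);go(L,yaw=-.159)
```

```text
2.1845502594210124
2.1836386938826076
[array([0.537, 0.445, 0.039])]
[np.float64(-0.12256666562866454), np.float64(-0.31481027964732033), 0.1]
t 7.12 local [-0.0003 -0.0508  0.2366] world [0.5578 0.1317 0.2366] F(local) [ 0.5  0.2 -1.6] open 0.0436 grip 0.0
tool axes in carton [[-0.007, 1.0, -0.003], [1.0, 0.007, -0.001], [-0.001, -0.003, -1.0]]
shift [-2.192 -1.031  1.143] turn [-0.002  0.001  0.158]
```

Request:
carry_out([
  [[-0.4,-0.2,0],[0,0,0]],
  [[-0.85,-0.4,0],[0,0,0]],
  [[-1,-0.5,0],[0,0,0]],
  [[-1,-0.5,0],[0,0,0]],
], fingers=0.4)

```text
clock: 7.62
ee_pos: [0.5279, -0.0016, 0.2365]
orientation: [-3.138, 0.0, 1.808]
wrist_force: [0.7, 0.3, -0.3]
opening: 0.0641
grip_force: 0.0
```

Request:
carry_out([
  [[-0.4,-0.2,0],[0,0,0.1]],
  [[-0.85,-0.4,0],[0,0,0.16]],
  [[-1,-0.5,0.3],[0,0,0.16]],
  [[-1,-0.5,0.6],[0,0,0.16]],
  [[-1,-0.5,0.8],[0,0,0.16]],
  [[-1,-0.5,0.8],[0,0,0.16]],
])

```text
clock: 8.38
ee_pos: [0.4982, -0.1292, 0.1394]
orientation: [-3.136, -0.001, 1.646]
wrist_force: [-0.3, -0.2, 0.6]
opening: 0.0644
grip_force: 0.0
```

Run:
```python
from h import *
w=snap('wrist','w1.png'); go([-.1226,-.3148,.017],yaw=-.159)
```

```text
t 8.43 local [-0.1185 -0.2913  0.1408] world [ 0.499  -0.1298  0.1408] F(local) [ 0.2 -0.1  0.5] open 0.0645 grip 0.0
tool axes in carton [[0.16, 0.987, -0.004], [0.987, -0.16, 0.001], [0.0, -0.004, -1.0]]
shift [-1.990e-01  1.000e-03  1.031e+00] turn [-0.004 -0.    -0.002]
```

View pics/w1.png

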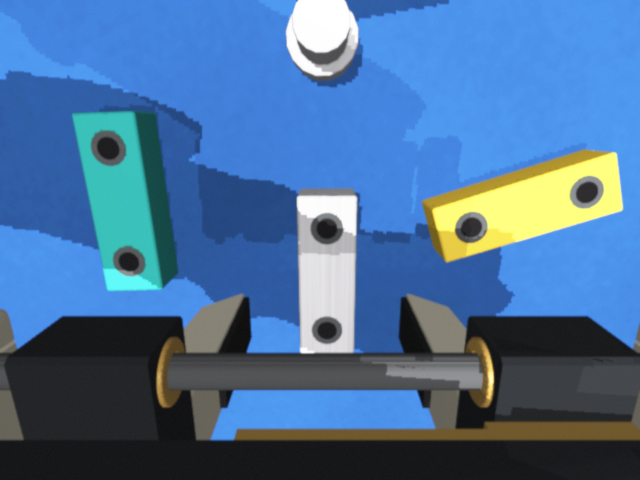

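The grey block sits centred between the open fingers, with its holes at (327,228) and (327,330). I'll check its position with the wrist calibration.

Run:
```python
from h import *
W=load('w1.png');a,b=ray(W,327,228,.034),ray(W,327,330,.034);print((a+b)/2,a-b,np.arctan2((a-b)[1],(a-b)[0]))
```

```text
[ 0.501416   -0.15350608  0.034     ] [-5.80774081e-03  7.57920846e-02 -5.55111512e-17] 1.647274148178652
```

Request:
carry_out([
  [[-0.2,0,0.2],[0,0,0]],
  [[-0.2,0,0.5],[0,0,0]],
  [[-0.2,0,0.8],[0,0,0]],
  [[-0.2,0,0.95],[0,0,0]],
  [[-0.2,0,1],[0,0,0]],
  [[-0.2,0,1],[0,0,0]],
])

```text
clock: 9.18
ee_pos: [0.5013, -0.1551, 0.0222]
orientation: [-3.141, 0.0, 1.644]
wrist_force: [-0.5, -0.1, -0.0]
opening: 0.0642
grip_force: 0.0
```

Run:
```python
from h import *
go([-.1226,-.3148,.017],yaw=-.159)
```

```text
t 9.18 local [-0.1221 -0.3165  0.0222] world [ 0.5013 -0.1551  0.0222] F(local) [-0.5  0.  -0. ] open 0.0642 grip 0.0
tool axes in carton [[0.162, 0.987, -0.001], [0.987, -0.162, -0.0], [-0.0, -0.001, -1.0]]
shift [ 0.013 -0.006  0.043] turn [-0.001  0.    -0.003]
```

Request:
carry_out([
  [[0.01,0,0.04],[0,0,0]],
  [[0.01,0,0.04],[0,0,0]],
])

```text
clock: 9.43
ee_pos: [0.5007, -0.154, 0.017]
orientation: [-3.141, 0.0, 1.643]
wrist_force: [0.4, 0.6, -0.5]
opening: 0.0644
grip_force: 0.0
```

Request:
carry_out([
  [[0,0,0],[0,0,0]],
  [[0,0,0],[0,0,0]],
  [[0,0,0],[0,0,0]],
  [[0,0,0],[0,0,0]],
  [[0,0,0],[0,0,0]],
], fingers=-1, grip_force=50)

```text
clock: 10.05
ee_pos: [0.5004, -0.1543, 0.0168]
orientation: [-3.14, 0.0, 1.643]
wrist_force: [-0.3, 0.3, 1.8]
opening: 0.0396
grip_force: 50.0
```

Request:
carry_out([
  [[0,0,-0.1],[0,0,0]],
  [[0,0,-0.3],[0,0,0]],
  [[0,0,-0.6],[0,0,0]],
  [[0,0,-1],[0,0,0]],
  [[0,0,-1],[0,0,0]],
])

```text
clock: 10.68
ee_pos: [0.5024, -0.1549, 0.1402]
orientation: [3.137, 0.002, 1.643]
wrist_force: [0.8, -0.6, -5.3]
opening: 0.0398
grip_force: 50.0
```

Run:
```python
from h import *
go([-.064,0,.28])
```

```text
t 10.68 local [-0.121  -0.3165  0.1402] world [ 0.5024 -0.1549  0.1402] F(local) [ 0.6 -0.8 -5.3] open 0.0398 grip 50.0
tool axes in carton [[0.163, 0.987, 0.004], [0.987, -0.163, -0.002], [-0.002, 0.004, -1.0]]
shift [ 2.678  0.044 -1.169] turn [ 0.004  0.002 -0.156]
```

Request:
carry_out([
  [[0,0,-0.4],[0,0,0]],
  [[0.2,0,-0.67],[0,0,0]],
  [[0.6,0,-0.67],[0,0,0]],
  [[0.95,0,-0.67],[0,0,0]],
  [[0.95,0,-0.67],[0,0,0]],
])

```text
clock: 11.3
ee_pos: [0.4913, -0.0364, 0.2159]
orientation: [-3.137, -0.002, 1.649]
wrist_force: [-0.1, -1.4, -4.5]
opening: 0.0397
grip_force: 50.0
```

Request:
carry_out([
  [[0.4,0,0],[0,0,-0.05]],
  [[0.8,0.02,0],[0,0,-0.15]],
  [[0.95,0.02,0],[0,0,-0.15]],
  [[0.95,0.02,0],[0,0,-0.15]],
])

```text
clock: 11.8
ee_pos: [0.4859, 0.0742, 0.2161]
orientation: [-3.138, -0.0, 1.802]
wrist_force: [-1.5, -0.7, -3.7]
opening: 0.0393
grip_force: 50.0
```

Run:
```python
from h import *
go([-.064,0,.11])
```

```text
t 11.8 local [-0.0837 -0.0899  0.2161] world [0.4859 0.0742 0.2161] F(local) [-1.6 -0.4 -3.7] open 0.0393 grip 50.0
tool axes in carton [[0.004, 1.0, -0.003], [1.0, -0.004, 0.0], [0.0, -0.003, -1.0]]
shift [0.75  0.164 0.884] turn [-0.003 -0.    -0.004]
```

Request:
carry_out([
  [[0.35,0.08,0],[0,0,0]],
  [[0.75,0.16,0],[0,0,0]],
  [[0.75,0.16,0.1],[0,0,0]],
  [[0.75,0.16,0.4],[0,0,0]],
  [[0.75,0.16,0.7],[0,0,0]],
  [[0.75,0.16,0.85],[0,0,0]],
  [[0.75,0.16,0.85],[0,0,0]],
  [[0.75,0.16,0.85],[0,0,0]],
])

```text
clock: 12.8
ee_pos: [0.4854, 0.1643, 0.1155]
orientation: [-3.141, 0.0, 1.799]
wrist_force: [0.2, -0.2, -3.1]
opening: 0.0393
grip_force: 50.0
```

Run:
```python
from h import *
go([-.064,0,.026])
```

```text
t 12.8 local [-0.0631 -0.0021  0.1155] world [0.4854 0.1643 0.1155] F(local) [ 0.2 -0.2 -3.1] open 0.0393 grip 50.0
tool axes in carton [[0.008, 1.0, -0.001], [1.0, -0.008, -0.0], [-0.0, -0.001, -1.0]]
shift [ 0.018 -0.007  0.746] turn [-0.001  0.    -0.007]
```

Request:
carry_out([
  [[0.02,0,0.1],[0,0,0]],
  [[0.02,0,0.3],[0,0,0]],
  [[0.02,0,0.5],[0,0,0]],
  [[0.02,0,0.65],[0,0,0]],
  [[0.02,0,0.71],[0,0,0]],
  [[0.02,0,0.71],[0,0,0]],
  [[0.02,0,0.71],[0,0,0]],
])

```text
clock: 13.68
ee_pos: [0.4846, 0.168, 0.0304]
orientation: [-3.141, -0.0, 1.8]
wrist_force: [-0.8, 0.2, -4.0]
opening: 0.0395
grip_force: 50.0
```

Request:
carry_out([
  [[0,0,0.01],[0,0,0]],
  [[0,0,0.02],[0,0,0]],
  [[0,0,0.03],[0,0,0]],
  [[0,0,0.03],[0,0,0]],
])

```text
clock: 14.18
ee_pos: [0.4839, 0.1677, 0.0261]
orientation: [-3.14, 0.0, 1.8]
wrist_force: [0.6, -0.3, -3.7]
opening: 0.0395
grip_force: 50.0
```

Run:
```python
from h import *
go([-.064,0,.026])
```

```text
t 14.18 local [-0.0638  0.0015  0.0261] world [0.4839 0.1677 0.0261] F(local) [ 0.5 -0.5 -3.7] open 0.0395 grip 50.0
tool axes in carton [[0.006, 1.0, -0.002], [1.0, -0.006, -0.0], [-0.0, -0.002, -1.0]]
shift [-0.012 -0.002  0.001] turn [-0.002  0.    -0.006]
```

Request:
carry_out([
  [[0,0,0.005],[0,0,0]],
  [[0,0,0.01],[0,0,0]],
  [[0,0,0.01],[0,0,0]],
])

```text
clock: 14.55
ee_pos: [0.484, 0.1677, 0.0257]
orientation: [-3.14, -0.0, 1.8]
wrist_force: [-3.7, -1.1, 10.1]
opening: 0.0397
grip_force: 50.0
```

Contact. Releasing with a small opening.

Request:
carry_out([
  [[0,0,0],[0,0,0]],
  [[0,0,0],[0,0,0]],
  [[0,0,0],[0,0,0]],
  [[0,0,-0.1],[0,0,0]],
  [[0,0,-0.4],[0,0,0]],
  [[0,0,-0.8],[0,0,0]],
  [[0,0,-1],[0,0,0]],
  [[0,0,-1],[0,0,0]],
], fingers=0.3)

```text
clock: 15.55
ee_pos: [0.4855, 0.1683, 0.1475]
orientation: [3.139, -0.001, 1.8]
wrist_force: [0.5, -0.3, -0.6]
opening: 0.0594
grip_force: 0.0
```

Request:
carry_out([
  [[0,0,-0.4],[0,0,0]],
  [[0.2,0.2,-0.6],[0,0,0]],
  [[0.7,0.5,-0.6],[0,0,0]],
  [[1,0.53,-0.6],[0,0,0]],
  [[1,0.53,-0.6],[0,0,0]],
], fingers=-1)

```text
clock: 16.18
ee_pos: [0.5172, 0.3034, 0.2152]
orientation: [-3.138, -0.001, 1.806]
wrist_force: [0.5, -0.6, -0.4]
opening: 0.0139
grip_force: 0.0
```

Run:
```python
from h import *
a=snap('scene','s3.png');b=snap('top','t3.png')
A=cv2.resize(a['pixels'][150:290,310:460,::-1],(400,373),interpolation=cv2.INTER_CUBIC)
B=cv2.resize(b['pixels'][180:340,170:300,::-1],(303,373),interpolation=cv2.INTER_CUBIC)
cv2.imwrite('pics/s3c.png',np.hstack([A,B])); go((0,.17,.2))
```

```text
t 16.27 local [0.0003 0.1207 0.2158] world [0.5184 0.2986 0.2158] F(local) [ 1.1 -0.3 -0.1] open 0.0064 grip 0.0
tool axes in carton [[0.005, 1.0, -0.003], [1.0, -0.005, -0.001], [-0.001, -0.003, -1.0]]
shift [ 0.411 -0.004  0.131] turn [-0.003  0.001 -0.005]
```

View pics/s3c.png

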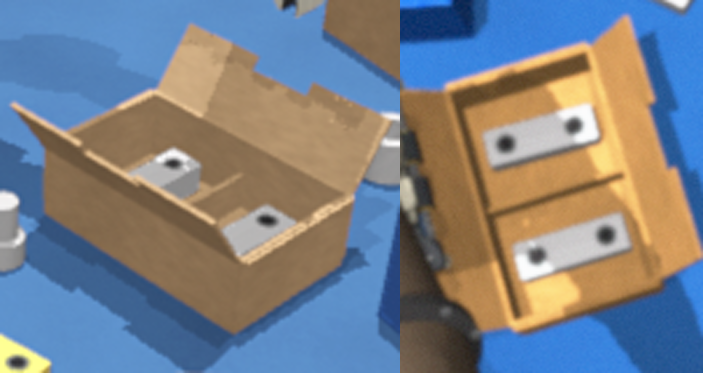

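The block lies flat in the near bay (top crop 572,247) beside the packed one (541,137), and both flaps are still back. Now I'll close the left flap, starting from outside.

Request:
carry_out([
  [[0.41,0,0],[0,0,0]],
  [[0.41,0,0.3],[0,0,0]],
  [[0.41,0,0.6],[0,0,0]],
  [[0.41,0,0.8],[0,0,0]],
  [[0.41,0,0.8],[0,0,0]],
  [[0.41,0,0.8],[0,0,0]],
])

```text
clock: 17.02
ee_pos: [0.5085, 0.3462, 0.1219]
orientation: [-3.141, -0.0, 1.799]
wrist_force: [0.1, 0.8, 0.8]
opening: 0.0006
grip_force: 0.0
```

Request:
carry_out([
  [[-0.2,0,0],[0,0,0]],
  [[-0.34,0,0],[0,0,0]],
  [[-0.42,0,-0.01],[0,0,0]],
  [[-0.5,0,-0.02],[0,0,0]],
  [[-0.58,0,-0.03],[0,0,0]],
  [[-0.65,0,-0.04],[0,0,0]],
  [[-0.72,0,-0.06],[0,0,0]],
  [[-0.78,0,-0.06],[0,0,0]],
  [[-0.83,0,-0.03],[0,0,0]],
  [[-0.88,0,-0.01],[0,0,0]],
  [[-0.88,0,-0.01],[0,0,0]],
])

```text
clock: 18.4
ee_pos: [0.5317, 0.2433, 0.1217]
orientation: [-3.139, 0.001, 1.799]
wrist_force: [-0.2, -0.6, -0.3]
opening: 0.0006
grip_force: 0.0
```

Run:
```python
from h import *
go((0,.0445,.09))
```

```text
t 18.4 local [0.0003 0.0638 0.1217] world [0.5317 0.2433 0.1217] F(local) [-0.3 -0.5 -0.3] open 0.0006 grip 0.0
tool axes in carton [[0.007, 1.0, -0.002], [1.0, -0.007, -0.001], [-0.001, -0.002, -1.0]]
shift [-0.161 -0.001  0.264] turn [-0.002  0.001 -0.007]
```

Request:
carry_out([
  [[-0.04,0,0.04],[0,0,0]],
  [[-0.08,0,0.08],[0,0,0]],
  [[-0.11,0,0.13],[0,0,0]],
  [[-0.14,0,0.17],[0,0,0]],
  [[-0.16,0,0.21],[0,0,0]],
  [[-0.16,0,0.24],[0,0,0]],
  [[-0.16,0,0.265],[0,0,0]],
  [[-0.16,0,0.265],[0,0,0]],
])

```text
clock: 19.4
ee_pos: [0.5357, 0.2254, 0.09]
orientation: [-3.139, 0.0, 1.8]
wrist_force: [-0.4, 0.6, 0.5]
opening: 0.0004
grip_force: 0.0
```

Request:
carry_out([
  [[0,0,0.01],[0,0,0]],
  [[0,0,0.02],[0,0,0]],
  [[0,0,0.02],[0,0,0]],
])

```text
clock: 19.77
ee_pos: [0.536, 0.2256, 0.0892]
orientation: [-3.14, -0.001, 1.8]
wrist_force: [-5.1, -1.6, 15.0]
opening: 0.0004
grip_force: 7.4
```

Request:
carry_out([
  [[0,0,-0.4],[0,0,0]],
  [[0,0,-0.9],[0,0,0]],
  [[-0.3,0,-1],[0,0,0]],
  [[-0.7,0,-1],[0,0,0]],
  [[-0.9,0,-1],[0,0,0]],
  [[-0.9,0,-1],[0,0,0]],
])

```text
clock: 20.52
ee_pos: [0.5611, 0.118, 0.2081]
orientation: [-3.14, 0.001, 1.796]
wrist_force: [-0.7, 1.4, -0.0]
opening: 0.0005
grip_force: 0.0
```

Request:
carry_out([
  [[-0.5,0,0],[0,0,0]],
  [[-0.9,0,0],[0,0,0]],
  [[-0.9,0,0.2],[0,0,0]],
  [[-0.9,0,0.6],[0,0,0]],
  [[-0.9,0,0.75],[0,0,0]],
  [[-0.9,0,0.75],[0,0,0]],
  [[-0.9,0,0.75],[0,0,0]],
])

```text
clock: 21.4
ee_pos: [0.5858, 0.016, 0.1188]
orientation: [-3.141, -0.0, 1.801]
wrist_force: [0.8, -0.3, 0.9]
opening: 0.0004
grip_force: 0.0
```

Run:
```python
from h import *
go((0,-.17,.12))
```

```text
t 21.4 local [-1.000e-04 -1.698e-01  1.188e-01] world [0.5858 0.016  0.1188] F(local) [ 0.7 -0.5  0.9] open 0.0004 grip 0.0
tool axes in carton [[0.005, 1.0, -0.0], [1.0, -0.005, 0.0], [0.0, -0.0, -1.0]]
shift [-0.002  0.001 -0.01 ] turn [-0.    -0.    -0.005]
```

Request:
carry_out([
  [[0.2,0,0],[0,0,0]],
  [[0.34,0,0],[0,0,0]],
  [[0.42,0,-0.01],[0,0,0]],
  [[0.5,0,-0.02],[0,0,0]],
  [[0.58,0,-0.03],[0,0,0]],
  [[0.65,0,-0.05],[0,0,0]],
  [[0.72,0,-0.07],[0,0,0]],
  [[0.78,0,-0.07],[0,0,0]],
  [[0.83,0,-0.05],[0,0,0]],
  [[0.88,0,-0.03],[0,0,0]],
  [[0.88,0,-0.03],[0,0,0]],
])

```text
clock: 22.78
ee_pos: [0.5608, 0.1187, 0.1211]
orientation: [-3.14, -0.0, 1.801]
wrist_force: [-0.8, -0.5, -0.9]
opening: 0.0005
grip_force: 0.0
```

Request:
carry_out([
  [[0.04,0,0.04],[0,0,0]],
  [[0.08,0,0.08],[0,0,0]],
  [[0.11,0,0.13],[0,0,0]],
  [[0.14,0,0.17],[0,0,0]],
  [[0.16,0,0.21],[0,0,0]],
  [[0.16,0,0.24],[0,0,0]],
  [[0.16,0,0.265],[0,0,0]],
  [[0.16,0,0.265],[0,0,0]],
])

```text
clock: 23.78
ee_pos: [0.5566, 0.1366, 0.0895]
orientation: [-3.14, -0.0, 1.8]
wrist_force: [-0.0, 0.2, 0.5]
opening: 0.0003
grip_force: 0.0
```

Request:
carry_out([
  [[0,0,0.01],[0,0,0]],
  [[0,0,0.015],[0,0,0]],
  [[0,0,0.015],[0,0,0]],
])

```text
clock: 24.15
ee_pos: [0.5568, 0.1365, 0.0892]
orientation: [-3.141, -0.001, 1.8]
wrist_force: [-6.2, -0.7, 16.8]
opening: 0.0002
grip_force: 8.1
```

Pressed flat. Lifting clear and checking.

Request:
carry_out([
  [[0,0,-0.4],[0,0,0]],
  [[0,0,-0.9],[0,0,0]],
  [[-0.3,0,-1],[0,0,0]],
  [[-0.8,0,-1],[0,0,0]],
  [[-1,0,-1],[0,0,0]],
  [[-1,0,-1],[0,0,0]],
  [[-1,0,-1],[0,0,0]],
])

```text
clock: 25.02
ee_pos: [0.5839, 0.0208, 0.2076]
orientation: [-3.14, -0.001, 1.801]
wrist_force: [0.0, 1.9, -0.3]
opening: 0.0003
grip_force: 0.0
```

Run:
```python
from h import *
a=snap('scene','s4.png');where()
cv2.imwrite('pics/s4c.png',cv2.resize(a['pixels'][130:350,220:480,::-1],None,fx=2.6,fy=2.6,interpolation=cv2.INTER_CUBIC))
```

```text
t 25.07 local [-0.0007 -0.1641  0.2076] world [0.5839 0.0213 0.2076] F(local) [ 0.1 -0.2  1.3] open 0.0006 grip 0.0
tool axes in carton [[0.004, 1.0, -0.002], [1.0, -0.004, 0.001], [0.001, -0.002, -1.0]]
```

View pics/s4c.png

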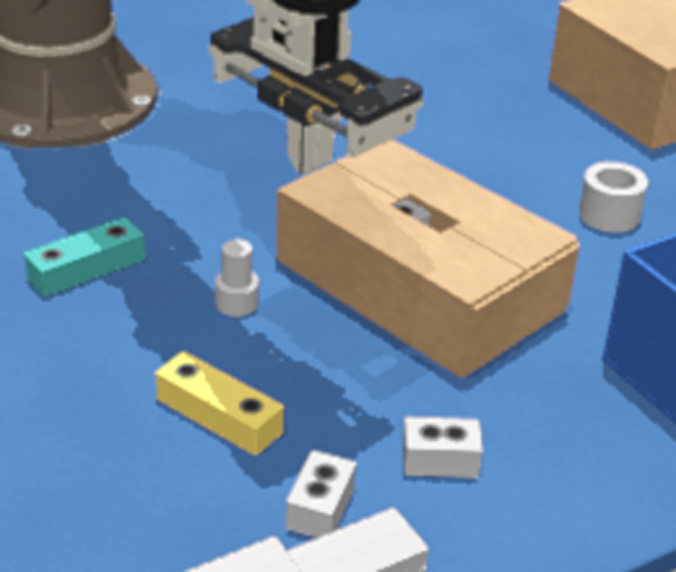

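Both flaps are flat, with the block just visible through the hand hole at crop (410,207). The bystanders are where they were, and the gripper is clear.

```bash
python3 -c "
from plant import env
print(env.hand_in())"
```

```text
the job is handed in; nothing more can be done
None
```

I folded both flaps well back (about 2.2 rad), laid the grey guide block flat in the empty bay beside the packed one, pressed both flaps flat again, and handed the job in after about 25 s.

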